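# Shut the wax warmer's sticky sliding cover and set its heat

### The job

Slide the wax warmer's sticky cover fully shut, both ends home against their far stops, working it along by its two end grips and without forcing it hard when it binds. Then turn the heat selector to the orange mark, the second click up from off (white), and let go. Leave the other things on the table alone.

Things in the scene. Friction and masses are not known exactly. Their poses are not given: they have to be found in the camera images.
- warmer: wax warmer, a fixed aluminium case 300 (x, the slide direction) x 360 (y) x 91 mm high. Origin: centre of its underside; x points to the far side, where the cover shuts; y to its left. A fixed grey bridge 130 mm wide (top 110 mm up, wax cakes on it to 122 mm) runs along x over the middle: the cover passes below it and can be reached only at its two ends
- cover: sliding cover, a pale board 120 (x) x 270 (y) x 8 mm, 0.5 to 1 kg, lying loose but captive in two side channels of the warmer; the opening is over its far half. Origin: 4 mm below the board's centre, 70 mm above the warmer's underside. x is the closing direction. Fully shut its origin lies at x = +50 mm in the warmer's frame, yaw equal
- grip_left (a point): centre of the blue upright round grip on the cover's left (+y) end: a free-turning roller, diameter 22, 40 mm high, standing on the board's top from 81 to 121 mm above the table. Fully home it is at x = +20, y = +105 mm in the warmer's frame. 29 mm free to the bridge on its inner side, 18 mm to the 91 mm high side lip on the outer side; nothing before or behind it
- grip_right (a point): centre of the same grip in orange on the cover's right (-y) end, home at x = +20, y = -105 mm. With 2 mm play a side, a push on one grip swings that end ahead until it leads by some 20 mm (0.08 to 0.1 rad); then the cover jams and no force moves it further. Pushing the other end frees it, with about the force it was jammed with. Free pushes take 3 to 10 N
- dial (a joint): heat selector angle in rad, growing clockwise seen from above: clicks at 0 (off, white dot), 0.45 (yellow), 0.90 (orange), 1.35 (red, the last). It is drawn into the nearest click when let go; turning takes up to about 0.2 N m. It starts at off or at yellow
- dial_grip (a point): point on the selector's axis at the height to grip it, 87 mm above the table. Black bar 42 mm long, 14 mm wide, 32 mm high, its top 7 mm above this point; below it a disc of diameter 44, top 64 mm above the table. The bar lies along this point's x axis, which turns with it; the white pointer is at its -x end
- controller: grey heat controller 110 x 120 x 50 mm high, fixed, left or right of the warmer, the selector in the middle of its top. Origin: centre of its underside
- tin_rack: open wooden tin rack 110 x 120 x 50 mm, fixed, on the other side of the warmer. Origin: centre of its underside
- tin0: wax tin in the warmer's left half, diameter 60, height 40 mm; leave alone. Origin: centre of its underside
- tin1: wax tin in the warmer's right half, diameter 60, height 40 mm; leave alone. Origin: centre of its underside
- wax_block: block of amber wax 40 x 70 x 22 mm; leave alone. Origin: centre of its underside
- brush: brush 190 mm long lying beyond the warmer; leave alone. Origin: under its middle
- pigment_jar: jar, diameter 56, height 70 mm; leave alone. Origin: centre of its underside
- gesso_can: can, diameter 72, height 100 mm; leave alone. Origin: centre of its underside
- medium_tin: flat brass tin, diameter 70, height 30 mm; leave alone. Origin: centre of its underside
Mind the look-alikes: they are no part of the job. Several things have the shape of the controller; the one meant has the colours described above.

How it is judged:
On the way, in this order (a step that is already met when the one before it is completed fails the run):
1. the cover is fully shut, both ends home (x of each of grip_left, grip_right in the frame of warmer above 0.016 m), for 0.2 s.
2. the heat selector stands at the orange mark (all of step 1 and value of joint dial between 0.78 and 1.02 rad), for 0.2 s.
At the end, for the whole second after the job is handed in: Both end grips of the cover within 4 mm of their fully home places along the slide, cover at rest, and the heat selector within 0.12 rad of the orange mark (0.90) (all of step 2 and linear speed of cover below 0.02 m/s); the robot touches nothing.
It fails at once if the cover is forced: the gripper presses on it with over 45 N (contact force between the arm and cover above 45 N).
It fails at once if a bystander is shifted by more than 20 mm (distance of any of tin0, tin1, wax_block, brush, pigment_jar, gesso_can, medium_tin from where it was at the start of the episode above 0.02 m).
It also fails if it takes over 72 s, if anything falls off the work surface, if the arm or the gripper's body presses on something with over 40 N, if the wrist force passes 120 N, or if a joint passes its speed limit or range.

### The arm

A 7-joint arm with a two-finger parallel gripper is mounted at the origin on the work surface. World frame = base frame: x ahead of the robot, y to its left, z up, the work surface at z = 0. Lengths are in m, angles in rad, forces in N, time in s.
With the tool pointing down it reaches from about 0.425 to 0.925 m from the base axis. Payload 6.8 kg.
Tool frame: the origin (TCP) lies midway between the tips of the shut fingers; the grasp point (between the pads) lies 19 mm behind it (grip_point_offset is the z of the grasp point in the tool frame, in m); z points along the fingers, y is the line along which they close (so a half turn about z gives the same grasp; the last joint's range is limited). The gripper opens to 85 mm and grips with 20 to 120 N. Pads are 22 mm wide; open, the fingers measure 114 mm over their backs; the gripper's body (76 mm by 85 mm) begins 54 mm behind the grasp point. The pads swing forward as they close: fully open they stand 13 mm farther back than shut.
Start: joints at [-1.429, 0.477, 0.022, 1.555, -0.011, 1.109, -0.083], TCP at [0.167, 0.654, 0.231] pointing down, gripper open.
Joint ranges: [-2.96, 2.96], [-0.34, 2.1], [-1.41, 1.46], [0.24, 2.44], [-1.37, 4.51], [0.17, 1.92], [-2.96, 2.96]. Speed limits (rad/s): [2.39, 2.39, 3.14, 3.14, 3.14, 3.14, 3.14].

### API

Orientations are given as a rotation vector (axis times angle).
In Python, from bench import get_obs, grab_frame, calibration, hand_in, grip_point_offset gives the robot as it stands.
- The arm moves only by the shell command python3 -m pendant 'ROWS' [OPENING] [FORCE]. ROWS is a JSON object of lists of equal length, an entry for each row: "translation": the shift along the world's x, y, z in units of 25 mm (1.0 is 25 mm), a list of three; "delta_rot": the turn, a rotation vector about the world's x, y, z in units of 5 degrees (1.0 is 5 degrees), a list of three. In form: {"translation": [[dx, dy, dz], ...], "delta_rot": [[rx, ry, rz], ...]}. A call has 1 to 12 rows; each row is the pose to reach, as a shift and turn from the pose commanded when the call began; what a row does not reach only later rows make up. A row lasts 1/8 s, in which the tool goes at most 62.5 mm and 10.7 degrees, less where a joint would pass 70% of its speed; a pose out of reach is approached as far as the arm can. A call with a gripper value outside its range is refused whole. OPENING is the opening, from 0 (shut) to 1 (fully open), set as the call begins (- or left out, the last holds). The fingers move at their own pace and stop on an object; FORCE is the grip in N (left out, the last holds). Time passes only in rows, so rows that repeat a pose let the fingers close. It gives the time, the measured TCP pose, the force, the opening and the grip force at its end, in the units of the state.
- get_obs(): the state, without advancing time (a new reading comes with each control period).
- grab_frame(name): name is "scene" or "top" or "wrist"; returns (picture, depth): 400x640x3 uint8, red, green, blue; 400x640 float32, m along the optical axis (not along the pixel's ray), 0 where there is no reading.
- calibration(name): a dict with "K" (3x3 intrinsics, pixels), "k1" (the pictures are not rectified: a ray, as slopes to the right and down, at radius r is drawn at 1 + k1 r^2 times it, then the intrinsics apply), "rvec" (rotation vector, rad) and "tvec" (3), from world to camera coordinates, as OpenCV has them. Camera axes: x right, y down, z forward; pixel columns grow to the right and rows downward; lengths in m; the calibration is good to about 2 mm. A picture is of the moment at which its call begins: read the wrist's pose just before it. calibration takes no time and is no camera call; for the wrist camera it gives the pose at the moment of the call.
- hand_in(): hands the job in; it is judged then, once.
The state is a dict: "clock": time; "joints": joint angles; "qvel": joint speeds; "tau": joint torques, N m; "tcp_pos": TCP position; "orientation": TCP orientation; "contact_force": force on the tool from outside, world axes, zero at the start; "moment": the same for the moment, N m; "grip_width": finger opening in m; "gripper_force": force on a finger pad.
Only numpy, scipy, OpenCV 4.12 (cv2) and the standard library are available. Lean on these libraries where they do the work, as an engineer would, in place of code of your own. Each camera call takes 0.05 s, during which the arm holds its last target. There are 200 camera calls.

## Working session

There is one attempt and no reset: what is moved stays moved. The work goes in short steps, Python scripts to look and compute and a shell command to move; the robot and the scene stay as the last step left them, time stands still between calls to the robot, and variables do not carry over. Pictures are saved under pics/ and viewed, at most 10 in all, crops included, and the job is handed in when it is done.

```bash
mkdir -p pics; ls; cat > h.py <<'E'
import numpy as np, cv2
from bench import get_obs, grab_frame, calibration, hand_in, grip_point_offset
def w(name,d,u,v,z=None,c=None):
    c=c or calibration(name);K=np.array(c["K"]);R=cv2.Rodrigues(np.array(c["rvec"],float))[0];t=np.array(c["tvec"],float).ravel()
    k1=c["k1"]
    p=cv2.undistortPoints(np.array([[[u,v]]],float),K,np.array([k1,0,0,0,0],float))[0,0]
    ray=np.array([p[0],p[1],1.]);C=-R.T@t;r=R.T@ray
    if z is not None: return C+r*(z-C[2])/r[2]
    return C+r*d[int(round(v)),int(round(u))]
def save(n,im): cv2.imwrite("pics/"+n,im[:,:,::-1])
E
python3 - <<'E'
from h import *
o=get_obs();print(o["clock"],o["tcp_pos"],o["orientation"],o["contact_force"],grip_point_offset)
a,d=grab_frame("top");save("top.png",a);np.savez("top.npz",a=a,d=d)
a,d=grab_frame("scene");save("scene.png",a);np.savez("scene.npz",a=a,d=d)
E
```

```text
pics
0.0 [0.166735   0.65346459 0.23033214] [-3.91345047e-01 -3.11699494e+00  2.87610495e-03] [-0.34050101  0.25543396  0.41096341] -0.0187
```

View pics/top.png

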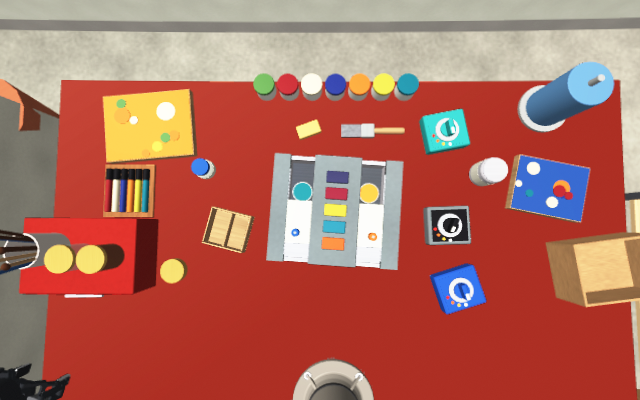

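View pics/scene.png

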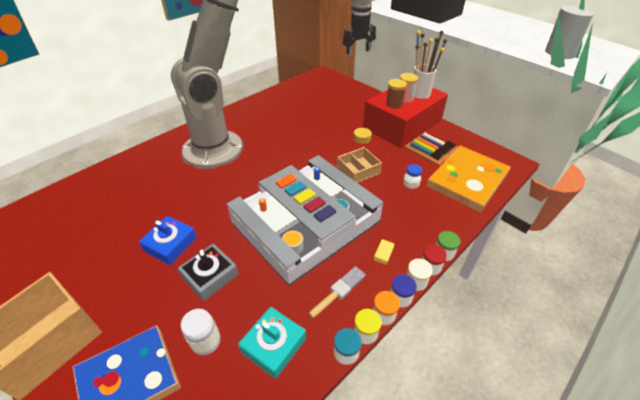

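The top view shows the warmer centred near (335,212). Its blue grip is at (295,232) and its orange grip at (373,237). The grey/black controller is at (447,225) and the rack at (228,229). The cyan and blue boxes are look-alikes.

```bash
python3 - <<'E'
from h import *
f=np.load("top.npz");a,d=f["a"],f["d"];c=calibration("top")
hsv=cv2.cvtColor(a,cv2.COLOR_RGB2HSV)
P=np.zeros((400,640,3))
for v in range(100,320):
    for u in range(180,500): P[v,u]=w("top",d,u,v,c=c)
z=P[...,2]
def rect(m,name,zz):
    n,l,s,ce=cv2.connectedComponentsWithStats(m.astype(np.uint8))
    i=1+s[1:,4].argmax(); pts=P[l==i][:,:2].astype(np.float32)
    r=cv2.minAreaRect(pts*1000);print(name,s[i],r,P[l==i][:,2].mean())
box=np.zeros((400,640),bool);box[140:285,255:410]=1
rect(box&(z>.08)&(z<.1)&(np.arange(640)[None]<300),"Llip",.091)
rect(box&(z>.08)&(z<.1)&(np.arange(640)[None]>365),"Rlip",.091)
rect(box&(z>.104)&(np.arange(640)[None]>305)&(np.arange(640)[None]<362),"bridge",.11)
bm=box&(z>.04);rect(bm,"all",0)
for nm,(lo,hi),(u0,u1,v0,v1) in [("blue",(100,130),(286,306,222,245)),("orange",(3,22),(362,384,226,250))]:
    m=np.zeros((400,640),bool);m[v0:v1,u0:u1]=1
    m&=(hsv[...,0]>=lo)&(hsv[...,0]<=hi)&(hsv[...,1]>100)
    v,u=np.nonzero(m);print(nm,len(u),u.mean(),v.mean(),w("top",d,u.mean(),v.mean(),.118,c)); print(z[m].round(3), P[m&(z>.1)].mean(0))
crop=np.zeros((400,640),bool);crop[200:250,415:480]=1
rect(crop&(z>.04)&(z<.055),"ctrl",.05)
m=crop&(z>.085);print("bar",P[m].mean(0));rect(m,"bar",0)
C=cv2.resize(a[195:255,415:480],None,fx=8,fy=8,interpolation=cv2.INTER_CUBIC);save("ctrl.png",C)
E
```

```text
Llip [ 266  153   34  109 2087] ((555.1366577148438, 135.05393981933594), (87.59516906738281, 300.1249084472656), 86.59608459472656) 0.08868716110509096
Rlip [ 366  161   37  109 2177] ((538.4383544921875, -134.53985595703125), (93.02342224121094, 299.408447265625), 86.50677490234375) 0.08857960679496954
bridge [ 307  155   55  113 5228] ((546.4611206054688, -1.1680526733398438), (130.051513671875, 299.6716003417969), 86.45480346679688) 0.11635017491612602
all [  266   153   137   117 12985] ((546.7891845703125, -1.0745086669921875), (360.475830078125, 300.5632019042969), 86.50677490234375) 0.0975270942548444
blue 37 295.1081081081081 232.0 [0.48619273 0.10474321 0.118     ]
[0.121 0.12  0.122 0.121 0.105 0.123 0.117 0.122 0.117 0.118 0.12  0.104
 0.116 0.124 0.122 0.119 0.118 0.12  0.119 0.122 0.121 0.124 0.119 0.12
 0.119 0.12  0.119 0.12  0.12  0.122 0.122 0.112 0.117 0.121 0.12  0.121
 0.119] [0.4862238  0.10464884 0.11905565]
orange 51 372.01960784313724 236.2156862745098 [ 0.47696189 -0.10156417  0.118     ]
[0.095 0.11  0.121 0.121 0.12  0.122 0.113 0.118 0.121 0.122 0.124 0.12
 0.122 0.104 0.122 0.12  0.118 0.118 0.122 0.117 0.118 0.119 0.113 0.119
 0.122 0.121 0.119 0.123 0.106 0.118 0.121 0.127 0.119 0.119 0.124 0.122
 0.118 0.121 0.123 0.121 0.122 0.121 0.12  0.121 0.123 0.122 0.122 0.12
 0.12  0.119 0.115] [ 0.47684702 -0.10152375  0.11949733]
ctrl [ 427  206   44   39 1260] ((509.2277526855469, -328.3351745605469), (109.05915069580078, 119.45726013183594), 2.2666823863983154) 0.049681189128584366
bar [ 0.50901882 -0.27324626  0.2486026 ]
bar [449 218  11  15  88] ((509.1215515136719, -328.2226257324219), (14.852583885192871, 41.28474044799805), 66.91921997070312) 0.09259473098363918
```

View pics/ctrl.png

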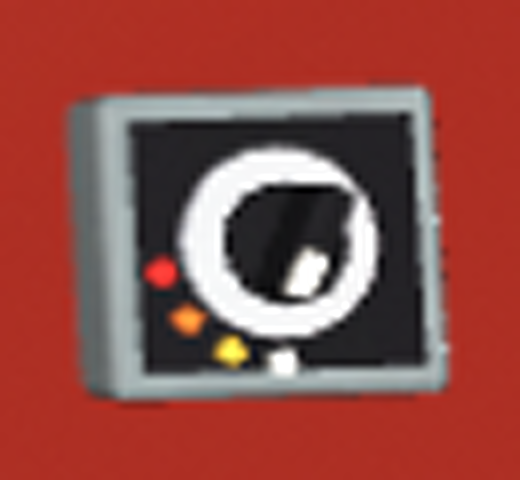

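The warmer's centre is at (0.5465, -0.001) with yaw -0.062. The grips still have about 85 mm to travel. The dial centre is at (0.509, -0.328), and its pointer is at yellow, so it needs about 26° clockwise. I'm moving behind the left grip with the fingers shut.

```bash
python3 -m pendant '{"translation":[[0.8,-8,0],[0.8,-8,0],[0.8,-8,0],[0.8,-8,0],[6.5,-14,0],[6.5,-14,0],[6.5,-14,0],[6.5,-14,0],[11.2,-21.9,0],[11.2,-21.9,0],[11.2,-21.9,0],[11.2,-21.9,0]],"delta_rot":[[0,0,0.5],[0,0,1],[0,0,1.5],[0,0,2.15],[0,0,2.15],[0,0,2.15],[0,0,2.15],[0,0,2.15],[0,0,2.15],[0,0,2.15],[0,0,2.15],[0,0,2.15]]}' 0 30
python3 - <<'E'
from h import *
o=get_obs();print(o["clock"],o["tcp_pos"],o["orientation"],o["contact_force"])
a,d=grab_frame("wrist");save("w1.png",a)
E
```

```text
clock: 1.6
tcp_pos: [0.4477, 0.1037, 0.2313]
orientation: [0.102, 3.14, -0.0]
contact_force: [1.2, 0.9, -0.1]
grip_width: 0.0006
gripper_force: 0.0
1.6 [0.44765532 0.10367347 0.23132981] [ 1.01867442e-01  3.13976813e+00 -3.02922572e-04] [ 1.15515855  0.93682704 -0.07793407]
```

View pics/w1.png

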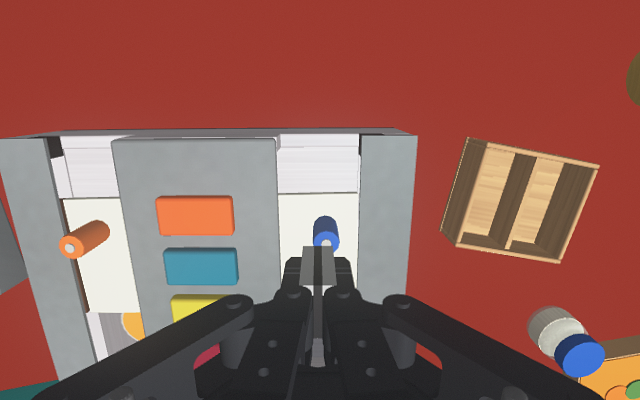

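The wrist view shows the blue grip's top at (325,243) and the orange grip's at (70,248). I'll locate both with rays at grip-top height.

```bash
python3 - <<'E'
from h import *
print(w("wrist",None,326,244,.121), w("wrist",None,70,248,.121))
E
```

```text
[0.48871    0.10319494 0.121     ] [ 0.47847005 -0.10859688  0.121     ]
```

```bash
python3 -m pendant '{"translation":[[0,0.15,-2.5],[0,0.15,-5.3],[0,0.15,-5.3],[0.4,0.13,-5.3],[0.6,0.12,-5.3],[0.7,0.11,-5.3],[0.8,0.1,-5.3],[0.9,0.1,-5.3],[1.0,0.1,-5.3],[1.1,0.1,-5.3],[1.1,0.1,-5.3]],"delta_rot":[[0,0,0],[0,0,0],[0,0,0],[0,0,0],[0,0,0],[0,0,0],[0,0,0],[0,0,0],[0,0,0],[0,0,0],[0,0,0]]}' 0 30
```

```text
clock: 3.02
tcp_pos: [0.4739, 0.1093, 0.0995]
orientation: [-0.097, -3.14, -0.001]
contact_force: [-4.3, -0.2, 3.6]
grip_width: -0.0002
gripper_force: 2.2
```

```bash
python3 -m pendant '{"translation":[[-0.4,0,0.5],[-0.8,0,2.2],[-1.4,-2.3,2.2],[-1.5,-4.7,2.2],[-1.5,-7,2.2],[-1.5,-8.4,2.0],[-1.5,-8.4,0],[-1.0,-8.4,0],[-0.8,-8.4,0],[-0.6,-8.4,0],[-0.4,-8.4,0],[-0.2,-8.4,0]],"delta_rot":[[0,0,0],[0,0,0],[0,0,0],[0,0,0],[0,0,0],[0,0,0],[0,0,0],[0,0,0],[0,0,0],[0,0,0],[0,0,0],[0,0,0]]}' 0 30
```

```text
clock: 4.53
tcp_pos: [0.4681, -0.1005, 0.0996]
orientation: [-0.097, -3.137, -0.002]
contact_force: [-6.2, 0.9, 5.6]
grip_width: 0.0003
gripper_force: 3.5
```

```bash
python3 - <<'E'
from h import *
o=get_obs();print(o["clock"],o["tcp_pos"],o["contact_force"])
E
```

```text
4.525 [ 0.46808225 -0.1004958   0.09963984] [-6.15347074  0.94525264  5.57137136]
```

```bash
python3 -m pendant '{"translation":[[0.2,0,0],[0.35,0,0],[0.35,0,0],[-0.1,0,0.5],[-0.5,0,2.2],[-0.6,2.3,2.2],[-0.6,4.7,2.2],[-0.6,7.0,2.2],[-0.6,8.35,2.0],[-0.6,8.35,0],[-0.1,8.35,0],[0.1,8.33,0]],"delta_rot":[[0,0,0],[0,0,0],[0,0,0],[0,0,0],[0,0,0],[0,0,0],[0,0,0],[0,0,0],[0,0,0],[0,0,0],[0,0,0],[0,0,0]]}' 0 30
```

```text
clock: 6.02
tcp_pos: [0.4742, 0.1071, 0.1004]
orientation: [0.1, 3.137, 0.001]
contact_force: [0.7, -0.3, 0.8]
grip_width: 0.0002
gripper_force: 0.0
```

```bash
python3 -m pendant '{"translation":[[0.2,0,0],[0.4,0,0],[0.6,0,0],[0.75,0,0],[0.75,0,0]],"delta_rot":[[0,0,0],[0,0,0],[0,0,0],[0,0,0],[0,0,0]]}' 0 30
```

```text
clock: 6.65
tcp_pos: [0.4904, 0.1072, 0.0993]
orientation: [-0.098, -3.14, -0.001]
contact_force: [-2.7, 0.4, 2.2]
grip_width: 0.0003
gripper_force: 1.6
```

```bash
python3 -m pendant '{"translation":[[0.2,0,0],[0.35,0,0],[0.35,0,0],[-0.1,0,0.5],[-0.7,0,2.2],[-1.0,-2.3,2.2],[-1.0,-4.7,2.2],[-1.0,-7.0,2.2],[-1.0,-8.35,2.0],[-1.0,-8.35,0],[-0.6,-8.35,0],[-0.4,-8.35,0]],"delta_rot":[[0,0,0],[0,0,0],[0,0,0],[0,0,0],[0,0,0],[0,0,0],[0,0,0],[0,0,0],[0,0,0],[0,0,0],[0,0,0],[0,0,0]]}' 0 30
```

```text
clock: 8.15
tcp_pos: [0.4824, -0.1012, 0.1003]
orientation: [0.096, 3.138, -0.0]
contact_force: [-0.2, 0.4, 0.4]
grip_width: 0.0
gripper_force: 0.0
```

```bash
python3 -m pendant '{"translation":[[0.2,0,0],[0.4,0,0],[0.6,0,0],[0.7,0,0],[0.7,0,0]],"delta_rot":[[0,0,0],[0,0,0],[0,0,0],[0,0,0],[0,0,0]]}' 0 30
```

```text
clock: 8.78
tcp_pos: [0.498, -0.1011, 0.0997]
orientation: [-0.097, -3.14, -0.001]
contact_force: [-4.0, 0.5, 2.6]
grip_width: -0.0001
gripper_force: 2.0
```

```bash
python3 -m pendant '{"translation":[[-0.3,0,0.3],[-0.6,0,2.2],[-0.6,2.3,2.2],[-0.6,4.7,2.2],[-0.6,7.0,2.2],[-0.6,8.3,2.0],[-0.6,8.3,0],[-0.1,8.3,0],[0.2,8.3,0],[0.4,8.3,0],[0.6,8.28,0],[0.8,8.28,0]],"delta_rot":[[0,0,0],[0,0,0],[0,0,0],[0,0,0],[0,0,0],[0,0,0],[0,0,0],[0,0,0],[0,0,0],[0,0,0],[0,0,0],[0,0,0]]}' 0 30
```

```text
clock: 10.28
tcp_pos: [0.5171, 0.1055, 0.0997]
orientation: [-0.098, -3.137, -0.001]
contact_force: [-7.3, 0.3, 6.5]
grip_width: 0.0
gripper_force: 3.6
```

```bash
python3 -m pendant '{"translation":[[0.1,0,0],[0.2,0,0],[-0.2,0,0.3],[-0.9,0,2.2],[-1.3,-2.3,2.2],[-1.3,-4.7,2.2],[-1.3,-7.0,2.2],[-1.3,-8.35,2.0],[-1.3,-8.35,0],[-0.8,-8.35,0],[-0.6,-8.35,0],[-0.4,-8.35,0]],"delta_rot":[[0,0,0],[0,0,0],[0,0,0],[0,0,0],[0,0,0],[0,0,0],[0,0,0],[0,0,0],[0,0,0],[0,0,0],[0,0,0],[0,0,0]]}' 0 30
```

```text
clock: 11.78
tcp_pos: [0.5089, -0.1027, 0.1002]
orientation: [0.096, 3.139, 0.001]
contact_force: [-3.8, -0.6, 3.2]
grip_width: -0.0002
gripper_force: 2.2
```

```bash
python3 -m pendant '{"translation":[[0.2,0,0],[0.4,0,0],[0.55,0,0],[0.1,0,0.3],[-0.1,0,2.2],[-0.1,2.3,2.2],[-0.1,4.7,2.2],[-0.1,7.0,2.2],[-0.1,8.3,2.0],[-0.1,8.3,0],[0.4,8.3,0],[0.6,8.3,0]],"delta_rot":[[0,0,0],[0,0,0],[0,0,0],[0,0,0],[0,0,0],[0,0,0],[0,0,0],[0,0,0],[0,0,0],[0,0,0],[0,0,0],[0,0,0]]}' 0 30
```

```text
clock: 13.28
tcp_pos: [0.5253, 0.1037, 0.1006]
orientation: [0.1, 3.137, 0.0]
contact_force: [0.3, -0.4, -0.0]
grip_width: 0.0
gripper_force: 0.0
```

```bash
python3 -m pendant '{"translation":[[0.2,0,0],[0.4,0,0],[0.55,0,0],[0.55,0,0]],"delta_rot":[[0,0,0],[0,0,0],[0,0,0],[0,0,0]]}' 0 30
```

```text
clock: 13.78
tcp_pos: [0.5371, 0.1041, 0.0998]
orientation: [0.099, 3.14, 0.001]
contact_force: [-2.7, 0.3, 2.3]
grip_width: -0.0003
gripper_force: 1.5
```

```bash
python3 -m pendant '{"translation":[[0.2,0,0],[0.3,0,0],[0,0,0.3],[-0.6,0,2.2],[-1.0,-2.3,2.2],[-1.0,-4.7,2.2],[-1.0,-7.0,2.2],[-1.0,-8.35,2.0],[-1.0,-8.35,0],[-0.6,-8.35,0],[-0.4,-8.35,0],[-0.3,-8.35,0]],"delta_rot":[[0,0,0],[0,0,0],[0,0,0],[0,0,0],[0,0,0],[0,0,0],[0,0,0],[0,0,0],[0,0,0],[0,0,0],[0,0,0],[0,0,0]]}' 0 30
```

```text
clock: 15.28
tcp_pos: [0.5303, -0.104, 0.1002]
orientation: [0.096, 3.139, 0.0]
contact_force: [-4.0, 0.8, 2.4]
grip_width: 0.0002
gripper_force: 1.9
```

```bash
python3 -m pendant '{"translation":[[0.1,0,0],[0.2,0,0],[0.25,0,0],[0.25,0,0]],"delta_rot":[[0,0,0],[0,0,0],[0,0,0],[0,0,0]]}' 0 30
```

```text
clock: 15.78
tcp_pos: [0.5351, -0.1043, 0.0996]
orientation: [-0.097, -3.139, -0.001]
contact_force: [-4.4, 0.3, 4.1]
grip_width: -0.0002
gripper_force: 2.5
```

```bash
python3 -m pendant '{"translation":[[0.05,0,0],[0.1,0,0],[0.15,0,0],[0.15,0,0]],"delta_rot":[[0,0,0],[0,0,0],[0,0,0],[0,0,0]]}' 0 30
```

```text
clock: 16.27
tcp_pos: [0.5384, -0.1043, 0.0993]
orientation: [-0.098, -3.138, -0.001]
contact_force: [-7.3, -0.2, 6.6]
grip_width: -0.0002
gripper_force: 3.2
```

```bash
python3 -m pendant '{"translation":[[0.05,0,0],[0.1,0,0],[0.1,0,0]],"delta_rot":[[0,0,0],[0,0,0],[0,0,0]]}' 0 30
```

```text
clock: 16.65
tcp_pos: [0.5386, -0.1044, 0.099]
orientation: [-0.098, -3.134, -0.002]
contact_force: [-11.9, 0.0, 10.1]
grip_width: 0.0001
gripper_force: 6.2
```

The right end stopped at TCP x 0.5385, which matches the predicted home place. Now the left end.

```bash
python3 -m pendant '{"translation":[[-0.4,0,0.3],[-0.5,0,2.2],[-0.5,2.3,2.2],[-0.5,4.7,2.2],[-0.5,7.0,2.2],[-0.5,8.3,2.0],[-0.5,8.3,0],[-0.1,8.3,0],[0.1,8.3,0],[0.2,8.3,0],[0.3,8.3,0]],"delta_rot":[[0,0,0],[0,0,0],[0,0,0],[0,0,0],[0,0,0],[0,0,0],[0,0,0],[0,0,0],[0,0,0],[0,0,0],[0,0,0]]}' 0 30
```

```text
clock: 18.02
tcp_pos: [0.5487, 0.1029, 0.0998]
orientation: [-0.099, -3.138, -0.001]
contact_force: [-6.6, 1.0, 5.0]
grip_width: 0.0001
gripper_force: 3.2
```

```bash
python3 -m pendant '{"translation":[[0.05,0,0],[0.1,0,0],[0.15,0,0],[0.15,0,0]],"delta_rot":[[0,0,0],[0,0,0],[0,0,0],[0,0,0]]}' 0 30
```

```text
clock: 18.52
tcp_pos: [0.5519, 0.1031, 0.0996]
orientation: [-0.098, -3.138, -0.001]
contact_force: [-6.4, 0.9, 6.3]
grip_width: -0.0003
gripper_force: 3.4
```

```bash
python3 -m pendant '{"translation":[[0.05,0,0],[0.1,0,0],[0.15,0,0],[0.15,0,0]],"delta_rot":[[0,0,0],[0,0,0],[0,0,0],[0,0,0]]}' 0 30
```

```text
clock: 19.02
tcp_pos: [0.5522, 0.1032, 0.0992]
orientation: [-0.097, -3.13, -0.001]
contact_force: [-17.0, -0.1, 13.4]
grip_width: -0.0001
gripper_force: 8.4
```

```bash
python3 -m pendant '{"translation":[[-0.5,0,0.3],[-0.9,0,2.2],[-1.2,-2.3,2.2],[-1.2,-4.7,2.2],[-1.2,-7,2.2],[-1.2,-8.35,2.0],[-1.2,-8.35,0],[-1.0,-8.35,0],[-0.8,-8.35,0],[-0.7,-8.35,0],[-0.65,-8.35,0],[-0.6,-8.35,0]],"delta_rot":[[0,0,0],[0,0,0],[0,0,0],[0,0,0],[0,0,0],[0,0,0],[0,0,0],[0,0,0],[0,0,0],[0,0,0],[0,0,0],[0,0,0]]}' 0 30
```

```text
clock: 20.52
tcp_pos: [0.5393, -0.1053, 0.0999]
orientation: [-0.097, -3.135, -0.002]
contact_force: [-12.4, 2.0, 10.9]
grip_width: 0.0
gripper_force: 6.6
```

```bash
python3 -m pendant '{"translation":[[-0.6,0,0.3],[-0.8,0,2.5],[-1,-2,4],[-1.35,-4.4,4],[-1.35,-6.7,4],[-1.35,-8.9,4],[-1.35,-8.9,4],[-1.35,-8.9,4]],"delta_rot":[[0,0,0],[0,0,0],[0,0,-1.5],[0,0,-3],[0,0,-3.92],[0,0,-3.92],[0,0,-3.92],[0,0,-3.92]]}' 0.6 30
python3 - <<'E'
from h import *
o=get_obs();print(o["clock"],o["tcp_pos"],o["joints"])
y=cv2.Rodrigues(np.array(o["orientation"],float))[0][:,1];print("y",np.degrees(np.arctan2(y[1],y[0])))
a,d=grab_frame("wrist");save("w2.png",a);np.savez("w2.npz",a=a,d=d,**{k:np.array(v) for k,v in calibration("wrist").items()})
a,d=grab_frame("top");hsv=cv2.cvtColor(a,cv2.COLOR_RGB2HSV)
for lo,hi,u0,u1 in [(100,130,286,308),(3,22,362,386)]:
    m=np.zeros((400,640),bool);m[190:225,u0:u1]=1
    m&=(hsv[...,0]>=lo)&(hsv[...,0]<=hi)&(hsv[...,1]>130)&(d>0)
    v,u=np.nonzero(m);print(len(u),u.mean() if len(u) else 0); 
    if len(u):
        p=w("top",d,u.mean(),v.mean(),.118);q=p[:2]-[.5465,-.001];print(p,"s",q@[.998,-.0617])
save("top2.png",cv2.resize(a[140:280,250:490],None,fx=3,fy=3))
E
```

```text
clock: 21.52
tcp_pos: [0.5085, -0.3278, 0.1997]
orientation: [0.63, 3.076, 0.001]
contact_force: [0.1, 1.7, -1.1]
grip_width: 0.0513
gripper_force: 0.0
21.525 [ 0.50848061 -0.32778381  0.19968897] [-0.02823789  0.45925117  0.671946    1.79687487 -0.3351476   1.00032972
  1.94330817]
y 66.8430689295664
34 297.38235294117646
[0.57285974 0.09974409 0.118     ] s 0.02009111265268404
42 373.5
[ 0.56017484 -0.10567743  0.118     ] s 0.020106092008414414
```

View pics/w2.png

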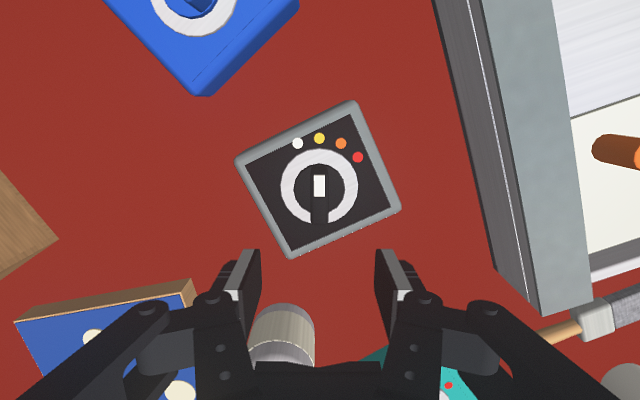

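View pics/top2.png

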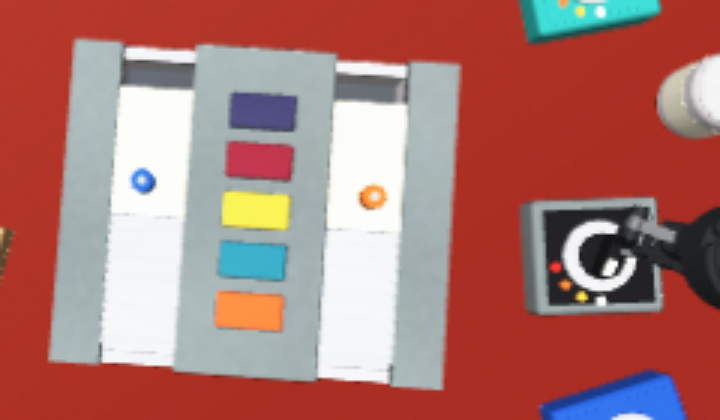

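Both grips are at s = 0.020, so the cover is fully shut. In the wrist view the bar is centred between the fingers at (319,195) and the pointer is at yellow. I'm descending to grip it.

```bash
python3 -m pendant '{"translation":[[0,0,-2],[0,0,-4],[0,0,-5.2],[0,0,-5.2],[0,0,-5.2]],"delta_rot":[[0,0,0],[0,0,0],[0,0,0],[0,0,0],[0,0,0]]}' 0.6 30; python3 -m pendant '{"translation":[[0,0,0],[0,0,0],[0,0,0],[0,0,0]],"delta_rot":[[0,0,0],[0,0,0],[0,0,0],[0,0,0]]}' 0 40
```

```text
clock: 22.25
tcp_pos: [0.5092, -0.328, 0.0703]
orientation: [0.629, 3.076, -0.001]
contact_force: [1.2, -0.7, 1.1]
grip_width: 0.051
gripper_force: 0.0
clock: 22.75
tcp_pos: [0.5095, -0.3271, 0.0702]
orientation: [0.629, 3.076, 0.003]
contact_force: [-0.5, 4.7, 8.7]
grip_width: 0.0133
gripper_force: 40.4
```

Gripped. Turning 26° clockwise.

```bash
python3 -m pendant '{"translation":[[0,0,0],[0,0,0],[0,0,0],[0,0,0],[0,0,0],[0,0,0],[0,0,0]],"delta_rot":[[0,0,-1],[0,0,-2],[0,0,-3],[0,0,-4],[0,0,-5.2],[0,0,-5.2],[0,0,-5.2]]}'; python3 - <<'E'
from h import *
o=get_obs();y=cv2.Rodrigues(np.array(o["orientation"],float))[0][:,1];print("y",np.degrees(np.arctan2(y[1],y[0])),o["moment"],o["joints"][6])
E
python3 -m pendant '{"translation":[[0,0,0],[0,0,0],[0,0,0],[0,0,0],[0,0,2.5],[0,0,5],[0,0,5],[0,0,5]],"delta_rot":[[0,0,0],[0,0,0],[0,0,0],[0,0,0],[0,0,0],[0,0,0],[0,0,0],[0,0,0]]}' 0.6 30
python3 - <<'E'
from h import *
a,d=grab_frame("wrist");save("w3.png",a)
E
```

```text
clock: 23.62
tcp_pos: [0.5095, -0.3271, 0.0702]
orientation: [1.305, 2.857, 0.004]
contact_force: [-0.1, 5.3, 9.4]
grip_width: 0.0134
gripper_force: 40.6
y 40.90304987325112 [ 0.89326786  0.156186   -0.01764225] 1.6861862206561815
clock: 24.62
tcp_pos: [0.508, -0.3278, 0.1935]
orientation: [-1.306, -2.857, -0.001]
contact_force: [0.6, 0.3, -0.5]
grip_width: 0.0513
gripper_force: 0.0
```

View pics/w3.png

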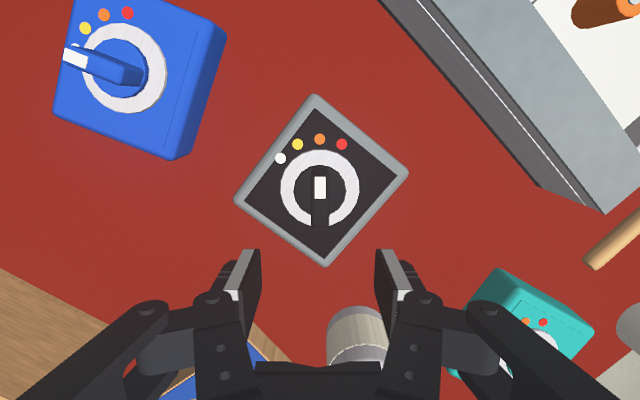

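The wrist view shows the pointer at (320,187) aimed at the orange dot (319,139), and the gripper is clear of everything. Handing in.

```bash
python3 -c "from bench import hand_in; print(hand_in())"
```

```text
the job is handed in; nothing more can be done
None
```

I closed the cover fully with both ends against their stops and measured at their home places. The heat selector is turned to orange and released, and the job is handed in; the judge's verdict was not returned.

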